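# Load the crucible rack

## Task

Load the steel crucible rack for the furnace: stand the two large porcelain crucibles in its two wide holes and the two small ones in its two narrow holes, each upright and fully down on the rack's floor. Set them in, do not drop them. Leave the mortar, the lipped evaporating dish, the glass weighing bottle and the other bottles standing where they are.

Things in the scene. Friction and masses are not known exactly. Their poses are not given: they have to be found in the camera images.
- crucible_large_1: large white porcelain crucible, one of two alike: round open cup tapering down. Rim 62 mm across, height 50 mm, wall 3 mm; outside diameter 30 mm at the foot, 56 mm at 13 mm up, 62 mm at the rim. No lip or spout. Origin at the centre of its underside, z up through the mouth. About 55 g.
- crucible_large_2: large white porcelain crucible, the other of two alike: round open cup tapering down. Rim 62 mm across, height 50 mm, wall 3 mm; outside diameter 30 mm at the foot, 56 mm at 13 mm up, 62 mm at the rim. No lip or spout. Origin at the centre of its underside, z up through the mouth. About 55 g.
- crucible_small_1: small white porcelain crucible, one of two alike: round open cup tapering down. Rim 40 mm across, height 40 mm, wall 2.5 mm; outside diameter 20 mm at the foot, 33 mm at 9 mm up, 40 mm at the rim. No lip or spout. Origin at the centre of its underside, z up through the mouth. About 25 g.
- crucible_small_2: small white porcelain crucible, the other of two alike: round open cup tapering down. Rim 40 mm across, height 40 mm, wall 2.5 mm; outside diameter 20 mm at the foot, 33 mm at 9 mm up, 40 mm at the rim. No lip or spout. Origin at the centre of its underside, z up through the mouth. About 25 g.
- rack: fixed steel rack, any yaw: flat deck 184 x 172 mm (its x, y), 3 mm thick, top 30 mm above the bench, over a dark floor whose top is 10 mm above the bench; closed sides at y = +-86 mm. Holes in the deck: two wide, 74 mm diameter, at x -50, y +-42 mm; two narrow, 52 mm, at x +50, y +-42 mm. A large crucible jams 8 mm too high in a narrow hole. Origin at bench height under the deck's middle.
- mortar: look-alike, not for the rack: white porcelain mortar with a 7 mm thick wall and a small pouring lip on its rim (at its +x, reaching 40 mm from the axis); 65 mm across, 46 mm high, foot 42 mm. Origin at the centre of its underside.
- dish: look-alike, not for the rack: shallow white porcelain evaporating dish with a small pouring lip on its rim (at its +x, reaching 35 mm from the axis); 54 mm across, 21 mm high. Origin at the centre of its underside.
- weighing_bottle: not for the rack: clear glass weighing bottle, 45 mm across, 62 mm high with its knobbed glass stopper. Origin at the centre of its underside.
- reagent_bottle: bystander beyond the rack: amber glass reagent bottle with black cap, 66 mm across, 135 mm high. Origin at the centre of its underside.
- wash_bottle: bystander beyond the rack: white plastic wash bottle with blue cap, 62 mm across, 142 mm high to the cap, its thin bent spout reaching 55 mm out to its -x at up to 173 mm high. Origin at the centre of its underside.
Mind the look-alikes: they are no part of the job. What is shaped like the weighing_bottle but purple or yellow is not meant.

How it is judged:
By the outcome, as a careful person would: the job done as asked, in the order asked, and still so for the second after the job is handed in, with the robot touching nothing.
It also fails if it takes over 104 s, if anything falls off the work surface, if the arm or the gripper's body presses on something with over 40 N, if the wrist force passes 120 N, or if a joint passes its speed limit or range.

## Robot

A 6-joint arm with a two-finger parallel gripper is mounted at the origin on the work surface. World frame = base frame: x ahead of the robot, y to its left, z up, the work surface at z = 0. Lengths are in mm, angles in rad, forces in N, time in s.
With the tool pointing down it reaches from about 275 to 850 mm from the base axis. Payload 5.2 kg.
Tool frame: the origin (TCP) lies on the centre line of the jaws, within the pads' length; the fingertips stand 22 mm ahead of it and the grasp point (between the pads) lies 3 mm ahead of it; z points along the fingers, y is the line along which they close (so a half turn about z gives the same grasp; the last joint's range is limited). The gripper opens to 85 mm and grips with 20 to 120 N. Pads are 22 mm wide; open, the fingers measure 114 mm over their backs; the gripper's body (76 mm by 85 mm) begins 54 mm behind the grasp point. The pads swing forward as they close: fully open they stand 13 mm farther back than shut.
Start: joints at [-1.428, 0.259, 1.535, -0, 1.348, -0.203], TCP at [186.443, -517.44, 253.31] pointing down, gripper open.
Joint ranges: [-3.14, 3.14], [-0.91, 2.08], [0.19, 2.58], [-1.22, 4.36], [0.22, 2.71], [-3.12, 3.12]. Speed limits (rad/s): [2.57, 2.57, 3.14, 3.14, 3.14, 3.14].

## Interface

Orientations are given as a rotation vector (axis times angle).
In Python, from cell import manip, vision, workorder, nets gives the robot as it stands.
- The arm moves only by the tool apply_moves, never from a script. Its argument "rows" is a list of rows, each a list of 7 numbers: the shift along the tool's x, y, z in cm, then the turn, a rotation vector about the tool's x, y, z in rad, then the finger opening in cm, from 0 to 8.54. A call has 1 to 8 rows; each row shifts and turns the commanded pose from where the row before left it, along the tool's axes as they then stand; what a row does not reach is not made up. A row lasts 1/8 s, in which the tool goes at most 62.5 mm and 10.7 degrees, less where a joint would pass 70% of its speed; a pose out of reach is approached as far as the arm can. A call is refused whole if a number of a shift passes 6.25 or a number of a turn 0.188, either way. A call with a gripper value outside its range is refused whole. The fingers move at their own pace and stop on an object; "squeeze" is the grip in N (left out, the last holds). Time passes only in rows, so rows that do not move let the fingers close. It gives the time, the measured TCP pose, the force, the opening and the grip force at its end, in the units of the state.
- manip.observe(): the state, without advancing time (a new reading comes with each control period).
- vision.read_camera(name): name is "scene" or "top"; returns the picture (480x640x3 uint8, blue, green, red); there is no depth.
- vision.camera_params(name): a dict with "K" (3x3 intrinsics, pixels), "rvec" (rotation vector, rad) and "tvec" (3), from world to camera coordinates, as OpenCV has them. Camera axes: x right, y down, z forward; pixel columns grow to the right and rows downward; lengths in mm; the calibration is good to about 2 mm. A picture is of the moment at which its call begins. camera_params takes no time and is no camera call.
- workorder.close_job(): hands the job in; it is judged then, once.
Trained networks look in the newest picture that a camera, given by its name, has taken for a name from the list of things; names that differ only in an ending like _2 or _b are one class to them, and where a whole thing is asked for, a point or a joint stands for the part that bears it (a point fixed in the world has none). Each returns a list of dicts, best first, with "p" (0 to 1); they miss things now and then, are a little off and sometimes report something else, mostly with a low value. They report only what shows in the picture. A call takes as long as a camera call. They do not tell look-alikes from the thing itself.
- nets.find_in(camera, label): "extent" ([left, top, right, bottom] as shares, 0 to 1, of the picture: columns of its width, rows of its height, round what is visible of it).
- nets.trace(camera, label): "mask" (480x640 bool, what is visible of it) and "extent" ([left, top, right, bottom] as shares, 0 to 1, of the picture: columns of its width, rows of its height, round what is visible of it).
- nets.spot_point(camera, label): "at" ([column, row] as shares, 0 to 1, of the picture: columns of its width, rows of its height: a listed point, or the origin of a listed thing).
The state is a dict: "t": time; "qpos": joint angles; "joint_velocities": joint speeds; "joint_torque": joint torques, N m; "tool_pos": TCP position; "tool_rot": TCP orientation; "ft_force": force on the tool from outside, world axes, zero at the start; "ft_torque": the same for the moment, N m; "grip_width": opening from 0.0 (shut) to 1.0 (fully open); "grip_force": force on a finger pad.
Only numpy, scipy, OpenCV 4.12 (cv2) and the standard library are available. Lean on these libraries where they do the work, as an engineer would, in place of code of your own. Each camera call takes 0.05 s, during which the arm holds its last target. There are 200 camera calls.

## Working session

There is one attempt and no reset: what is moved stays moved. The work goes in short steps, Python scripts to look and compute and a tool call to move; the robot and the scene stay as the last step left them, time stands still between calls to the robot, and variables do not carry over. Pictures are saved under pics/ and viewed, at most 14 in all, crops included, and the job is handed in when it is done.

Besides the shell and the picture viewer there is one more tool, called by a JSON object that holds its "name" and its "arguments". apply_moves: Moves the arm, as the interface text tells. Its arguments: {"type":"object","properties":{"rows":{"type":"array","items":{"type":"array","items":{"type":"number"}}},"squeeze":{"type":"number"}},"required":["rows"]}

```bash
mkdir -p pics; ls; python3 - <<'E'
from cell import manip, vision, nets
import cv2, numpy as np
for n in ("scene","top"):
    im=vision.read_camera(n); cv2.imwrite(f"pics/{n}0.png",im)
    p=vision.camera_params(n); R=cv2.Rodrigues(np.array(p["rvec"],float))[0]
    print(n,np.array(p["K"]).tolist(),(-R.T@np.array(p["tvec"]).ravel()).round(0),R.round(2).tolist())
    for l in ["crucible_large_1","crucible_small_1","rack","mortar","dish","weighing_bottle"]:
        for d in nets.find_in(n,l):
            e=d["extent"]; print(l,round(d["p"],2),[round(e[0]*640),round(e[1]*480),round(e[2]*640),round(e[3]*480)])
print(manip.observe())
E
```

```text
pics
scene [[450.5381266115129, 0.0, 324.7364260278704], [0.0, 450.5381266115129, 239.51871050822862], [0.0, 0.0, 1.0]] [915. 337. 822.] [[-0.76, 0.65, 0.01], [0.54, 0.64, -0.54], [-0.36, -0.41, -0.84]]
crucible_large_1 0.83 [304, 144, 333, 170]
crucible_large_1 0.68 [260, 125, 280, 152]
crucible_large_1 0.62 [492, 345, 529, 383]
crucible_small_1 0.88 [472, 395, 499, 420]
crucible_small_1 0.8 [252, 171, 270, 197]
mortar 0.58 [403, 322, 441, 362]
dish 0.89 [462, 290, 490, 318]
dish 0.49 [492, 347, 529, 385]
weighing_bottle 0.97 [223, 135, 246, 163]
weighing_bottle 0.96 [259, 123, 278, 153]
weighing_bottle 0.92 [291, 106, 308, 131]
top [[499.6894764231906, 0.0, 322.0979297958412], [0.0, 499.6894764231906, 239.0413391802762], [0.0, 0.0, 1.0]] [ 473.  -10. 1062.] [[0.02, -1.0, 0.01], [-0.99, -0.02, -0.11], [0.11, -0.01, -0.99]]
crucible_large_1 0.88 [113, 264, 151, 295]
crucible_large_1 0.64 [412, 305, 446, 337]
crucible_small_1 0.72 [114, 227, 137, 248]
crucible_small_1 0.51 [429, 235, 449, 250]
rack 0.87 [258, 195, 378, 310]
rack 0.64 [237, 119, 268, 161]
mortar 0.97 [177, 222, 215, 25
[... 215 characters left out ...]
pos': array([-1.42781887e+00,  2.58566058e-01,  1.53498998e+00,  2.42045796e-05,
        1.34801006e+00, -2.02811150e-01]), 'joint_velocities': array([-4.44486984e-05, -5.35524259e-04, -4.06935315e-05,  4.01795130e-04,
        8.57677996e-05, -1.69002366e-03]), 'joint_torque': array([-9.46028849e-04, -4.45780420e+01, -2.90837413e+01, -4.96765551e-04,
        7.36110469e-04, -3.20907111e-05]), 'tool_pos': array([ 186.44112424, -517.44290152,  253.33205446]), 'tool_rot': array([3.09472916e+00, 5.40448466e-01, 3.58159650e-05]), 'ft_force': array([0.09401687, 0.96143109, 0.52799008]), 'ft_torque': array([ 0.01844459, -0.07545675, -0.02756428]), 'grip_force': 0.0, 'grip_width': 1.003061604461984}
```

View pics/scene0.png

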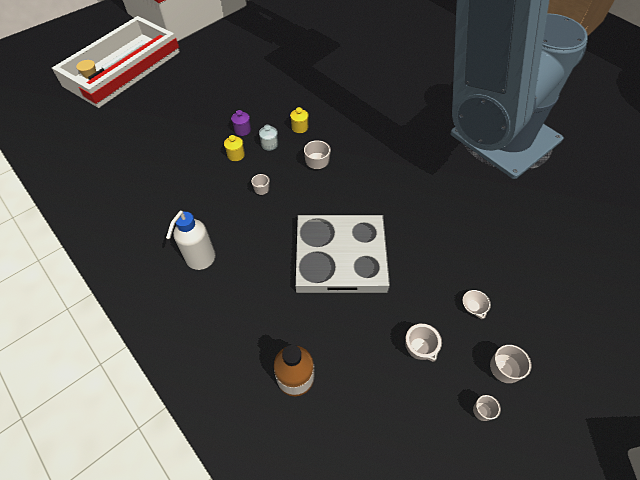

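View pics/top0.png

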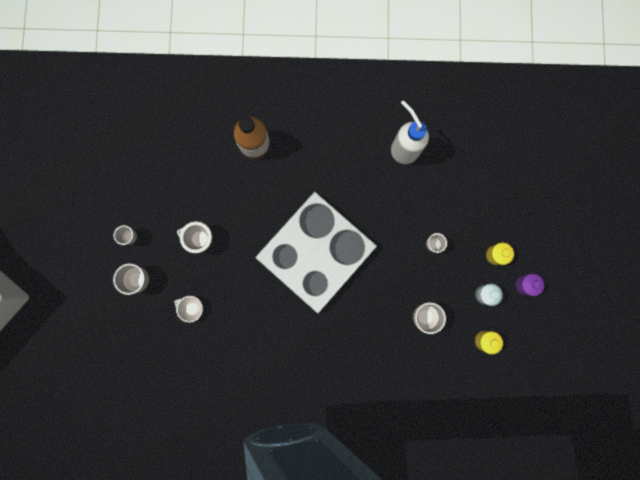

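Scene: rack at about top (316,252), with wide holes at (317,220) and (347,247) and narrow ones at (285,257) and (315,283).

Candidates in the top view:
- **Large crucibles:** (130,279) and (430,318), no lip.
- **Small crucibles:** (124,235) and (437,243), no lip.
- **Look-alikes:** mortar (195,237) with thick wall and lip; dish (189,308) with lip; glass bottle (489,294).

Next I measure from both views and check a crop.

```bash
cat > meas.py <<'E'
import cv2, numpy as np
from scipy.optimize import least_squares
from cell import vision
P={n:vision.camera_params(n) for n in ("scene","top")}
def proj(n,X):
    p=P[n]; return cv2.projectPoints(np.array(X,float).reshape(-1,3),np.array(p["rvec"],float),np.array(p["tvec"],float),np.array(p["K"],float),None)[0].reshape(-1,2)
def tri(a,b):  # pixel in scene, pixel in top -> XYZ
    f=lambda X: np.r_[proj("scene",X)[0]-a, proj("top",X)[0]-b]
    r=least_squares(f,[480,0,30]); return r.x, np.abs(r.fun).max()
T=np.linspace(0,2*np.pi,72,endpoint=False)
def rings(c,prof):
    return np.vstack([np.c_[c[0]+d/2*np.cos(T),c[1]+d/2*np.sin(T),np.full(72,c[2]+h)] for h,d in prof])
LARGE=[(0,30),(13,56),(50,62)]; SMALL=[(0,20),(9,33),(40,40)]
def comp(im,px,thr=75):  # bright greyish blob nearest a pixel
    g=cv2.cvtColor(im,cv2.COLOR_BGR2GRAY)
    n,l,s,c=cv2.connectedComponentsWithStats((g>thr).astype(np.uint8))
    k=1+np.argmin([np.hypot(*(c[i]-px))+(1e3 if s[i,4]<80 else 0) for i in range(1,n)])
    return l==k
def stat(h):  # extents along 8 directions of a hull
    a=np.arange(8)*np.pi/8; D=np.c_[np.cos(a),np.sin(a)]; q=h@D.T
    return np.r_[q.max(0),q.min(0)]
def fit(ims,pxs,prof,z=True):
    m={}
    for n in ims:
        c=cv2.findContours(comp(ims[n],pxs[n]).astype(np.uint8),cv2.RETR_EXTERNAL,cv2.CHAIN_APPROX_NONE)[0]
        m[n]=stat(np.vstack(c).reshape(-1,2).astype(float))
    def f(X):
        r=[]
        for n in ims:
            s=stat(proj(n,rings(X,prof))); s[:8]-=.5; s[8:]+=.5; r.append(s-m[n])
        return np.concatenate(r)
    r=least_squares(f,[480,0,0],loss="soft_l1"); return r.x,np.sqrt(np.mean(f(r.x)**2))
E
python3 - <<'E'
from meas import *
ims={n:cv2.imread(f"pics/{n}0.png") for n in P}
for nm,s,t,pr in [("L1",(511,364),(130,279),LARGE),("L2",(317,155),(430,318),LARGE),("S1",(487,408),(124,235),SMALL),("S2",(261,184),(437,243),SMALL)]:
    X,e=fit(ims,{"scene":s,"top":t},pr); print(nm,X.round(1),round(e,2))
q={}
for n,c in (("scene",(342,253)),("top",(316,252))):
    g=cv2.cvtColor(ims[n],cv2.COLOR_BGR2GRAY)
    # dark hole blobs inside the deck
    m=cv2.findContours(comp(ims[n],c,130).astype(np.uint8),cv2.RETR_CCOMP,cv2.CHAIN_APPROX_NONE)
    for k,h in zip(m[0],m[1][0]):
        if h[3]>=0 and len(k)>40: print(n,[np.round(v,1) for v in cv2.fitEllipse(k)])
        elif len(k)>100: print(n,"poly",cv2.approxPolyDP(k,6,True).reshape(-1,2).tolist())
im=ims["top"]; a=cv2.resize(im[200:340,100:220],None,fx=3.2,fy=3.2,interpolation=2); b=cv2.resize(im[200:340,400:520],None,fx=3.2,fy=3.2,interpolation=2)
cv2.imwrite("pics/crop1.png",np.hstack([a,b]))
E
```

```text
L1 [497.2 367.    2.8] 0.48
L2 [ 431.1 -241.2    1.6] 0.65
S1 [587.2 387.1   3.8] 0.43
S2 [ 584.6 -258.2    1.4] 0.68
scene poly [[298, 215], [296, 285], [388, 285], [382, 215]]
scene [array([366.3, 266.4]), array([23. , 26.6]), np.float64(98.9)]
scene [array([316.8, 266.8]), array([32.5, 37.4]), np.float64(89.1)]
scene [array([364.1, 232. ]), array([20.5, 25.5]), np.float64(96.1)]
scene [array([317. , 232.6]), array([28.4, 36.1]), np.float64(89.2)]
top poly [[314, 192], [256, 258], [318, 312], [375, 245]]
top [array([314.6, 283. ]), array([25.1, 25.6]), np.float64(177.0)]
top [array([284.3, 256.1]), array([25. , 25.3]), np.float64(173.7)]
top [array([346.6, 246.9]), array([35.2, 35.7]), np.float64(154.3)]
top [array([316.3, 220.3]), array([35.2, 35.3]), np.float64(79.8)]
```

View pics/crop1.png

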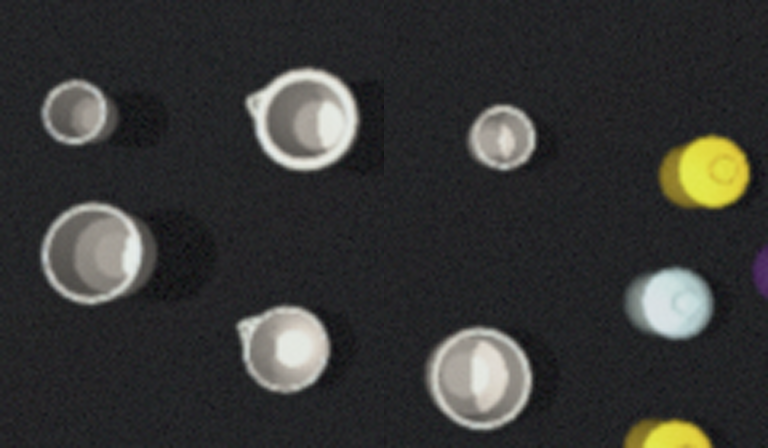

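Crop: L1 (crop 92,253), S1 (75,112), L2 (480,378) and S2 (503,137) are lipless and thin-walled. The mortar (305,118) and dish (287,348) show lips. The choice holds; next is the rack pose.

```bash
python3 - <<'E'
from meas import *
H=[((316.8,266.8),(316.3,220.3)),((317,232.6),(346.6,246.9)),((366.3,266.4),(284.3,256.1)),((364.1,232),(314.6,283))]
for a,b in H: X,e=tri(a,b); print(X.round(1),round(e,2))
L=np.array([[-50,42,30],[-50,-42,30],[50,42,30],[50,-42,30]],float)
def pose(v,L,z): c,s=np.cos(v[2]),np.sin(v[2]); return np.c_[v[0]+c*L[:,0]-s*L[:,1],v[1]+s*L[:,0]+c*L[:,1],z+L[:,2]-30]
for sw in (L,L[[1,0,3,2]]):
    f=lambda v: np.r_[(proj("scene",pose(v,sw,v[3]))-[h[0] for h in H]).ravel(),(proj("top",pose(v,sw,v[3]))-[h[1] for h in H]).ravel()]
    r=least_squares(f,[480,0,2.3,30]); print(r.x,np.abs(r.fun).max()); print(pose(r.x,sw,r.x[3]).round(1))
# deck corners from top only at z=30
E
```

```text
[627.3  -8.6  28.8] 0.18
[572.8 -72.7  27.4] 0.29
[550.8  55.9  29.6] 0.17
[496.6  -7.9  29.7] 0.23
[557.23547695 -14.25636304   2.39245291   2.06675224] 38.795015883770816
[[565.2 -79.1   2.1]
 [622.5 -17.6   2.1]
 [492.  -11.    2.1]
 [549.2  50.5   2.1]]
[561.83853053  -8.30837697   2.44052692  28.87194089] 0.38185009604265474
[[627.1  -8.5  28.9]
 [573.  -72.7  28.9]
 [550.7  56.   28.9]
 [496.5  -8.2  28.9]]
```

```bash
cat > go.py <<'E'
import sys, numpy as np
from scipy.spatial.transform import Rotation as R
from cell import manip
s=manip.observe(); M=R.from_rotvec(s["tool_rot"]).as_matrix()
T=list(map(float,sys.argv[1:4])); p=s["tool_pos"]
des=np.array([[.645,.764,0],[.764,-.645,0],[0,0,-1]]).T
print("t",round(s["t"],2),"pos",p.round(1),"delta cm",(M.T@(T-p)/10).round(2),"turn",R.from_matrix(M.T@des).as_rotvec().round(3),"F",s["ft_force"].round(1),"w",round(s["grip_width"]*85,1),round(s["grip_force"],1))
E
```

{"name": "apply_moves", "arguments": {"rows": [[0,0,0,0,0,-0.175,8.5],[0,0,0,0,0,-0.175,8.5],[0,0,0,0,0,-0.174,8.5],[5,0,1.5,0,0,0,8.5],[5,0,1.5,0,0,0,8.5],[5,0,1.5,0,0,0,8.5],[5,0,1.5,0,0,0,8.5],[5,0,1.5,0,0,0,8.5]], "squeeze": 35}}

```text
t: 1.7
tool_pos: [348.6, -325.2, 178.1]
tool_rot: [2.849, 1.323, 0.0]
ft_force: [0.7, -0.7, 0.7]
grip_width: 0.997
grip_force: 0.0
```

```bash
python3 go.py 431 -241 48
```

```text
t 1.7 pos [ 348.6 -325.2  178.1] delta cm [11.75  0.85 13.01] turn [ 0.001  0.    -0.   ] F [ 0.7 -0.7  0.7] w 84.7 0.0
```

{"name": "apply_moves", "arguments": {"rows": [[4,0.4,2,0,0,0,8.5],[4,0.45,2,0,0,0,8.5],[3.75,0,1,0,0,0,8.5],[0,0,2,0,0,0,8.5],[0,0,2,0,0,0,8.5],[0,0,2,0,0,0,8.5],[0,0,1,0,0,0,8.5],[0,0,0,0,0,0,8.5]]}}

```text
t: 2.7
tool_pos: [429.7, -241.9, 57.9]
tool_rot: [-2.848, -1.323, 0.001]
ft_force: [0.5, -0.1, 0.1]
grip_width: 0.998
grip_force: 0.0
```

```bash
python3 go.py 431 -241 48; python3 - <<'E'
from cell import vision; import cv2
cv2.imwrite("pics/g1.png",cv2.resize(vision.read_camera("scene")[60:240,220:420],None,fx=3,fy=3))
E
```

```text
t 2.7 pos [ 429.7 -241.9   57.9] delta cm [0.15 0.04 0.99] turn [-0.001 -0.     0.   ] F [ 0.5 -0.1  0.1] w 84.8 0.0
```

View pics/g1.png

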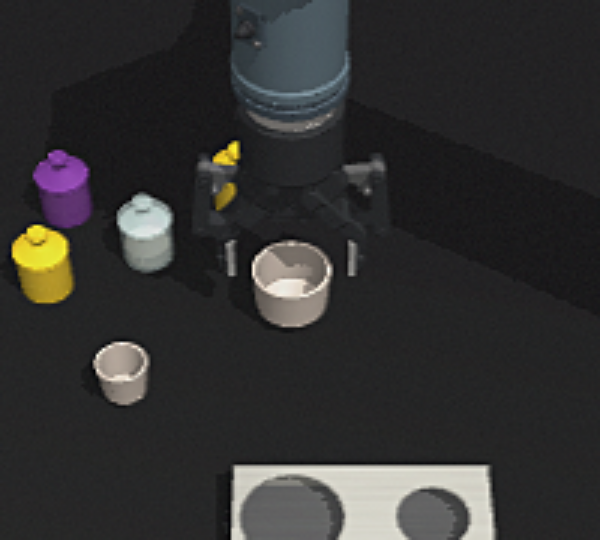

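The open fingers (crop 232 and 352) straddle the crucible (253–330), centred. Lower and close.

{"name": "apply_moves", "arguments": {"rows": [[0.1,0,1,0,0,0,8.5],[0,0,0,0,0,0,5],[0,0,0,0,0,0,5],[0,0,0,0,0,0,5],[0,0,0,0,0,0,5],[0,0,0,0,0,0,5]]}}

```text
t: 3.5
tool_pos: [430.8, -241.4, 48.7]
tool_rot: [2.849, 1.323, 0.0]
ft_force: [-0.6, 1.7, 5.6]
grip_width: 0.701
grip_force: 38.1
```

{"name": "apply_moves", "arguments": {"rows": [[0,0,-1.5,0,0,0,5],[0,0,-3,0,0,0,5],[2,0,-3,0,0,0,5],[4,0,0,0,0,0,5],[4.5,0,0,0,0,0,5],[4.5,0,0,0,0,0,5],[4,0,0,0,0,0,5],[3,0,0,0,0,0,5]]}}

```text
t: 4.5
tool_pos: [573.5, -71.7, 124.0]
tool_rot: [2.848, 1.325, 0.001]
ft_force: [0.2, 0.5, -0.3]
grip_width: 0.7
grip_force: 38.1
```

```bash
python3 go.py 573 -72.7 59; python3 - <<'E'
from cell import vision; import cv2
cv2.imwrite("pics/g2.png",cv2.resize(vision.read_camera("scene")[130:310,220:420],None,fx=3,fy=3))
E
```

```text
t 4.5 pos [573.5 -71.7 124. ] delta cm [-0.11  0.03  6.5 ] turn [ 0.    -0.     0.001] F [ 0.2  0.5 -0.3] w 59.5 38.1
```

View pics/g2.png

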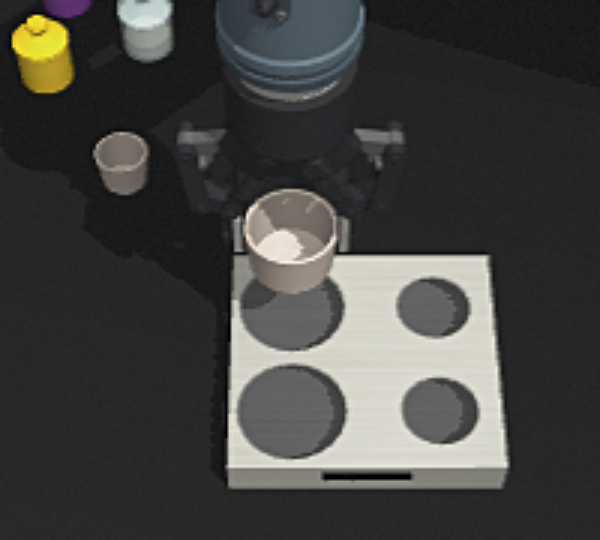

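The crucible (crop 290,240) is held upright over the wide hole. Lower it in.

{"name": "apply_moves", "arguments": {"rows": [[-0.1,0,2,0,0,0,5],[0,0,2,0,0,0,5],[0,0,1,0,0,0,5],[0,0,0.6,0,0,0,5],[0,0,0.4,0,0,0,5],[0,0,0.3,0,0,0,5],[0,0,0.15,0,0,0,5],[0,0,0,0,0,0,5]]}}

```text
t: 5.55
tool_pos: [571.9, -74.0, 58.9]
tool_rot: [2.849, 1.324, 0.0]
ft_force: [-0.3, 1.0, -0.6]
grip_width: 0.701
grip_force: 38.1
```

{"name": "apply_moves", "arguments": {"rows": [[0.15,0,0.1,0,0,0,5],[0,0,0,0,0,0,5]]}}

```text
t: 5.8
tool_pos: [573.6, -73.0, 58.7]
tool_rot: [2.848, 1.323, 0.002]
ft_force: [-0.6, -0.0, 4.7]
grip_width: 0.703
grip_force: 38.5
```

{"name": "apply_moves", "arguments": {"rows": [[0,0,0,0,0,0,6.4],[0,0,0,0,0,0,7],[0,0,0,0,0,0,8],[0,0,-0.5,0,0,0,8.4],[0,0,-2,0,0,0,8.4],[0,0,-4,0,0,0,8.4],[0,0,-4,0,0,0,8.4]]}}

```text
t: 6.68
tool_pos: [572.6, -72.7, 163.9]
tool_rot: [-2.849, -1.323, 0.001]
ft_force: [0.4, 0.9, -0.5]
grip_width: 0.982
grip_force: 0.0
```

```bash
python3 go.py 497.2 367 48
```

```text
t 6.67 pos [572.6 -72.7 163.9] delta cm [ 28.74 -34.12  11.61] turn [-0.001  0.     0.   ] F [ 0.4  0.9 -0.5] w 83.5 0.0
```

{"name": "apply_moves", "arguments": {"rows": [[3.6,-4.3,0,0,0,0,8.5],[3.6,-4.3,0,0,0,0,8.5],[3.6,-4.3,0,0,0,0,8.5],[3.6,-4.3,0,0,0,0,8.5],[3.6,-4.3,0,0,0,0,8.5],[3.6,-4.3,1,0,0,0,8.5],[3.6,-4.3,1,0,0,0,8.5],[3.5,-4,1,0,0,0,8.5]]}}

```text
t: 7.68
tool_pos: [496.8, 368.4, 133.0]
tool_rot: [2.849, 1.324, 0.001]
ft_force: [1.2, -0.4, 0.5]
grip_width: 0.992
grip_force: 0.0
```

```bash
python3 go.py 497.2 367 48; python3 - <<'E'
from meas import *
ims={n:vision.read_camera(n) for n in P}
g=[cv2.cvtColor(ims[n],cv2.COLOR_BGR2GRAY) for n in P]
cv2.imwrite("pics/g3.png",np.hstack([cv2.resize(ims["scene"][200:310,280:400],(400,367)),cv2.resize(ims["top"][180:325,240:390],(380,367))]))
E
```

```text
t 7.67 pos [496.8 368.4 133. ] delta cm [-0.09  0.11  8.5 ] turn [ 0.    -0.001  0.   ] F [ 1.2 -0.4  0.5] w 84.4 0.0
```

View pics/g3.png

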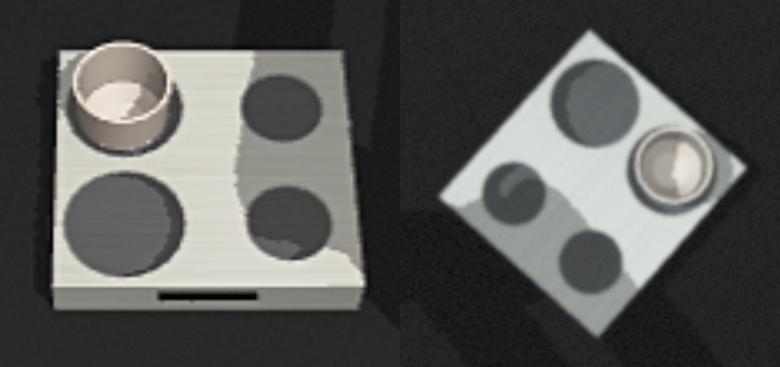

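The first large crucible stands upright in its wide hole (left crop 122,95; right 672,165). Next is L1.

{"name": "apply_moves", "arguments": {"rows": [[-0.1,0.1,2,0,0,0,8.5],[0,0,2,0,0,0,8.5],[0,0,2,0,0,0,8.5],[0,0,1.5,0,0,0,8.5],[0,0,1,0,0,0,8.5],[0,0,0,0,0,0,8.5]]}}

```text
t: 8.52
tool_pos: [497.2, 364.7, 47.3]
tool_rot: [2.849, 1.323, -0.002]
ft_force: [-0.7, -0.0, 0.3]
grip_width: 0.997
grip_force: 0.0
```

{"name": "apply_moves", "arguments": {"rows": [[0,0,0,0,0,0,5],[0,0,0,0,0,0,5],[0,0,0,0,0,0,5],[0,0,0,0,0,0,5],[0,0,0,0,0,0,5],[0,0,0,0,0,0,5]]}}

```text
t: 9.28
tool_pos: [498.1, 365.5, 49.1]
tool_rot: [-2.849, -1.324, -0.004]
ft_force: [-1.7, -0.0, 5.9]
grip_width: 0.703
grip_force: 37.6
```

```bash
python3 go.py 627.1 -8.5 140
```

```text
t 9.28 pos [498.1 365.5  49.1] delta cm [-20.25  33.99  -9.11] turn [ 0.001 -0.002  0.   ] F [-1.7 -0.   5.9] w 59.7 37.6
```

{"name": "apply_moves", "arguments": {"rows": [[0,0,-1.5,0,0,0,5],[0,0,-3,0,0,0,5],[-1,2,-3,0,0,0,5],[-2.5,4,-1.5,0,0,0,5],[-2.5,4.5,0,0,0,0,5],[-2.5,4.5,0,0,0,0,5],[-2.5,4.5,0,0,0,0,5],[-2.5,4.5,0,0,0,0,5]]}}

```text
t: 10.28
tool_pos: [594.3, 105.5, 138.7]
tool_rot: [2.849, 1.324, 0.001]
ft_force: [-0.3, 0.3, -1.1]
grip_width: 0.701
grip_force: 38.0
```

```bash
python3 go.py 627.1 -8.5 59
```

```text
t 10.28 pos [594.3 105.5 138.7] delta cm [-6.6   9.85  7.98] turn [ 0.001 -0.     0.   ] F [-0.3  0.3 -1.1] w 59.6 38.0
```

{"name": "apply_moves", "arguments": {"rows": [[-2.5,4,0,0,0,0,5],[-2.4,3.6,0,0,0,0,5],[-1.5,2,0,0,0,0,5],[0,0,2,0,0,0,5],[0,0,2,0,0,0,5],[0,0,0,0,0,0,5]]}}

```text
t: 11.02
tool_pos: [624.6, -3.7, 96.7]
tool_rot: [-2.848, -1.322, 0.005]
ft_force: [0.5, -0.4, -0.6]
grip_width: 0.701
grip_force: 38.0
```

```bash
python3 go.py 627.1 -8.5 59
```

```text
t 11.03 pos [624.6  -3.7  96.7] delta cm [-0.2   0.51  3.77] turn [-0.003  0.002 -0.   ] F [ 0.5 -0.4 -0.6] w 59.6 38.0
```

{"name": "apply_moves", "arguments": {"rows": [[-0.2,0.5,0,0,0,0,5],[0,0,1.5,0,0,0,5],[0,0,1,0,0,0,5],[0,0,0.6,0,0,0,5],[0,0,0.4,0,0,0,5],[0,0,0.2,0,0,0,5],[0,0,0,0,0,0,5]]}}

```text
t: 11.9
tool_pos: [628.5, -8.5, 60.8]
tool_rot: [2.849, 1.324, 0.0]
ft_force: [1.1, 0.5, -0.1]
grip_width: 0.701
grip_force: 38.0
```

{"name": "apply_moves", "arguments": {"rows": [[0,0,0.1,0,0,0,5],[0,0,0.1,0,0,0,5],[0,0,0,0,0,0,5]]}}

```text
t: 12.28
tool_pos: [628.6, -8.5, 59.2]
tool_rot: [2.849, 1.323, 0.001]
ft_force: [-1.4, -0.1, 1.8]
grip_width: 0.702
grip_force: 38.1
```

{"name": "apply_moves", "arguments": {"rows": [[0,0,0.06,0,0,0,5],[0,0,0,0,0,0,5],[0,0,0,0,0,0,6.4],[0,0,0,0,0,0,7],[0,0,0,0,0,0,8],[0,0,-0.5,0,0,0,8.4],[0,0,-2,0,0,0,8.4],[0,0,-4,0,0,0,8.4]]}}

```text
t: 13.28
tool_pos: [627.1, -8.3, 122.3]
tool_rot: [-2.847, -1.322, 0.005]
ft_force: [-0.1, -0.1, -0.3]
grip_width: 0.986
grip_force: 0.0
```

```bash
python3 go.py 587.2 387.1 130
```

```text
t 13.28 pos [627.1  -8.3 122.3] delta cm [ 27.64 -28.56  -0.73] turn [-0.004  0.002  0.   ] F [-0.1 -0.1 -0.3] w 83.8 0.0
```

{"name": "apply_moves", "arguments": {"rows": [[3.4,-3.5,-1,0,0,0,7],[3.5,-3.6,0,0,0,0,7],[3.5,-3.6,0,0,0,0,7],[3.5,-3.6,0,0,0,0,7],[3.5,-3.6,0,0,0,0,7],[3.5,-3.6,0,0,0,0,7],[3.5,-3.6,0,0,0,0,7],[3.3,-3.4,0,0,0,0,7]]}}

```text
t: 14.28
tool_pos: [589.0, 388.8, 133.6]
tool_rot: [2.849, 1.324, 0.001]
ft_force: [-0.2, 0.6, -0.3]
grip_width: 0.819
grip_force: 0.0
```

```bash
python3 go.py 587.2 387.1 45; python3 - <<'E'
from meas import *
ims={n:vision.read_camera(n) for n in P}
cv2.imwrite("pics/g4.png",np.hstack([cv2.resize(ims["scene"][200:310,280:400],(400,367)),cv2.resize(ims["top"][180:325,240:390],(380,367))]))
E
```

```text
t 14.28 pos [589.  388.8 133.6] delta cm [-0.25 -0.03  8.86] turn [ 0. -0.  0.] F [-0.2  0.6 -0.3] w 69.6 0.0
```

View pics/g4.png

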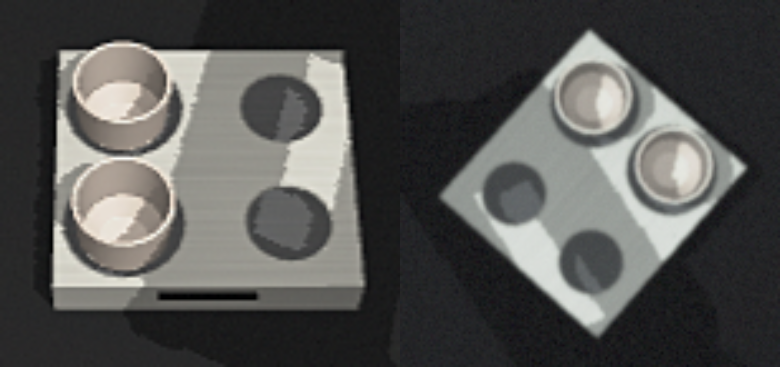

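Both large ones are seated (left crop 122,95 and 122,212). Now small S1.

{"name": "apply_moves", "arguments": {"rows": [[-0.25,0,2,0,0,0,7],[0,0,2.5,0,0,0,7],[0,0,2,0,0,0,7],[0,0,1.5,0,0,0,7],[0,0,0.8,0,0,0,7],[0,0,0,0,0,0,7]]}}

```text
t: 15.12
tool_pos: [587.6, 384.9, 44.8]
tool_rot: [2.849, 1.323, -0.001]
ft_force: [-0.1, -0.5, 0.4]
grip_width: 0.821
grip_force: 0.0
```

{"name": "apply_moves", "arguments": {"rows": [[0,0,0,0,0,0,5],[0,0,0,0,0,0,3],[0,0,0,0,0,0,3],[0,0,0,0,0,0,3],[0,0,0,0,0,0,3],[0,0,0,0,0,0,3]], "squeeze": 25}}

```text
t: 15.88
tool_pos: [588.2, 385.5, 46.3]
tool_rot: [-2.849, -1.324, -0.003]
ft_force: [-0.3, 0.6, 5.5]
grip_width: 0.445
grip_force: 25.1
```

```bash
python3 go.py 550.7 56 125
```

```text
t 15.88 pos [588.2 385.5  46.3] delta cm [-27.59  18.39  -7.91] turn [ 0.001 -0.002  0.   ] F [-0.3  0.6  5.5] w 37.8 25.1
```

{"name": "apply_moves", "arguments": {"rows": [[0,0,-1.5,0,0,0,3],[0,0,-3,0,0,0,3],[0,0,-3,0,0,0,3],[-2,1.3,-2.5,0,0,0,3],[-4,2.7,0,0,0,0,3],[-4.5,3,0,0,0,0,3],[-4.5,3,0,0,0,0,3],[-4.5,3,0,0,0,0,3]]}}

```text
t: 16.88
tool_pos: [561.0, 150.5, 146.0]
tool_rot: [2.848, 1.324, 0.001]
ft_force: [-0.0, -0.8, -0.5]
grip_width: 0.444
grip_force: 25.2
```

{"name": "apply_moves", "arguments": {"rows": [[-4,2.7,0,0,0,0,3],[-3,2,0,0,0,0,3],[-1,0.7,0,0,0,0,3],[0,0,2,0,0,0,3],[0,0,2,0,0,0,3],[0,0,1,0,0,0,3],[0,0,0,0,0,0,3]]}}

```text
t: 17.75
tool_pos: [550.6, 56.8, 94.8]
tool_rot: [-2.848, -1.324, 0.002]
ft_force: [0.6, -0.3, 0.2]
grip_width: 0.448
grip_force: 25.2
```

```bash
python3 go.py 550.7 56 56
```

```text
t 17.75 pos [550.6  56.8  94.8] delta cm [-0.05  0.07  3.88] turn [-0.001  0.001  0.001] F [ 0.6 -0.3  0.2] w 38.1 25.2
```

{"name": "apply_moves", "arguments": {"rows": [[-0.05,0.05,1.5,0,0,0,3],[0,0,1,0,0,0,3],[0,0,0.6,0,0,0,3],[0,0,0.3,0,0,0,3],[0,0,0.2,0,0,0,3],[0,0,0.1,0,0,0,3],[0,0,0.1,0,0,0,3],[0,0,0,0,0,0,3]]}}

```text
t: 18.75
tool_pos: [551.0, 55.6, 57.3]
tool_rot: [2.849, 1.324, 0.0]
ft_force: [-0.7, 0.1, -0.2]
grip_width: 0.448
grip_force: 25.2
```

{"name": "apply_moves", "arguments": {"rows": [[0,0,0.1,0,0,0,3],[0,0,0.07,0,0,0,3],[0,0,0,0,0,0,3]]}}

```text
t: 19.12
tool_pos: [551.4, 55.7, 56.3]
tool_rot: [2.849, 1.324, 0.002]
ft_force: [-1.0, 0.6, 5.3]
grip_width: 0.448
grip_force: 25.6
```

Contact. Release gently, retract, and go for S2.

{"name": "apply_moves", "arguments": {"rows": [[0,0,0,0,0,0,4.2],[0,0,0,0,0,0,4.8],[0,0,0,0,0,0,5.8],[0,0,0,0,0,0,6],[0,0,-0.5,0,0,0,6],[0,0,-2,0,0,0,6],[0,0,-4,0,0,0,6],[0,0,-2,0,0,0,6.5]]}}

```text
t: 20.12
tool_pos: [552.0, 55.5, 143.0]
tool_rot: [2.848, 1.323, 0.004]
ft_force: [-0.6, -0.6, -0.0]
grip_width: 0.76
grip_force: 0.0
```

```bash
python3 go.py 584.6 -258.2 140
```

```text
t 20.12 pos [552.   55.5 143. ] delta cm [-21.87  22.72   0.32] turn [ 0.003 -0.002  0.   ] F [-0.6 -0.6 -0. ] w 64.6 0.0
```

{"name": "apply_moves", "arguments": {"rows": [[-3,3.1,0,0,0,0,7],[-3.2,3.3,0,0,0,0,7],[-3.2,3.3,0,0,0,0,7],[-3.2,3.3,0,0,0,0,7],[-3.2,3.3,0,0,0,0,7],[-3,3.3,0,0,0,0,7],[-3,3.1,0,0,0,0,7],[0,0,0,0,0,0,7]]}}

```text
t: 21.12
tool_pos: [583.9, -261.0, 140.6]
tool_rot: [2.85, 1.318, 0.0]
ft_force: [-0.2, -0.1, 0.2]
grip_width: 0.824
grip_force: 0.0
```

```bash
python3 go.py 584.6 -258.2 45; python3 - <<'E'
from meas import *
ims={n:vision.read_camera(n) for n in P}
cv2.imwrite("pics/g5.png",np.hstack([cv2.resize(ims["scene"][130:310,220:400],(400,400)),cv2.resize(ims["top"][180:325,240:390],(400,400))]))
E
```

```text
t 21.12 pos [ 583.9 -261.   140.6] delta cm [ 0.27 -0.14  9.56] turn [ 0.002  0.001 -0.004] F [-0.2 -0.1  0.2] w 70.0 0.0
```

View pics/g5.png

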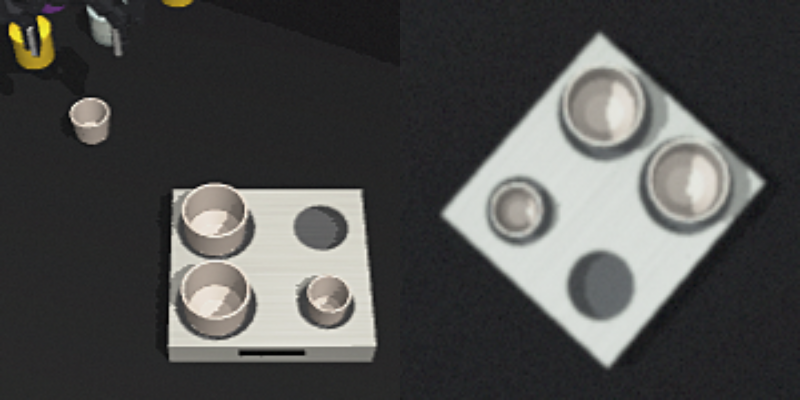

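S1 is upright in the narrow hole (left 328,300), and S2 is still at (90,120). Descend.

{"name": "apply_moves", "arguments": {"rows": [[0.25,-0.15,2,0,0,0,7],[0,0,2.5,0,0,0,7],[0,0,2.5,0,0,0,7],[0,0,1.5,0,0,0,7],[0,0,0.9,0,0,0,7],[0,0,0,0,0,0,7]]}}

```text
t: 21.98
tool_pos: [584.3, -254.1, 46.3]
tool_rot: [-2.848, -1.324, 0.0]
ft_force: [0.4, 0.5, 0.2]
grip_width: 0.818
grip_force: 0.0
```

{"name": "apply_moves", "arguments": {"rows": [[0,0,0,0,0,0,5],[0,0,0,0,0,0,3],[0,0,0,0,0,0,3],[0,0,0,0,0,0,3],[0,0,0,0,0,0,3],[0,0,0,0,0,0,3]]}}

```text
t: 22.72
tool_pos: [584.9, -255.0, 47.6]
tool_rot: [2.848, 1.323, 0.002]
ft_force: [0.3, -0.6, 5.8]
grip_width: 0.443
grip_force: 25.0
```

```bash
python3 go.py 496.5 -8 145
```

```text
t 22.73 pos [ 584.9 -255.    47.6] delta cm [ 13.18 -22.67  -9.78] turn [ 0.002 -0.     0.   ] F [ 0.3 -0.6  5.8] w 37.7 25.0
```

{"name": "apply_moves", "arguments": {"rows": [[0,0,-1.5,0,0,0,3],[0,0,-3,0,0,0,3],[0,0,-3,0,0,0,3],[1.2,-2,-2.3,0,0,0,3],[2.2,-4,0,0,0,0,3],[2.5,-4.2,0,0,0,0,3],[2.5,-4.2,0,0,0,0,3],[2.3,-4,0,0,0,0,3]]}}

```text
t: 23.72
tool_pos: [511.9, -52.7, 145.2]
tool_rot: [2.849, 1.323, 0.001]
ft_force: [0.3, 0.9, -0.4]
grip_width: 0.44
grip_force: 25.3
```

{"name": "apply_moves", "arguments": {"rows": [[1.5,-2.8,0,0,0,0,3],[1,-1.5,0,0,0,0,3],[0,0,2,0,0,0,3],[0,0,2,0,0,0,3],[0,0,1,0,0,0,3],[0,0,0,0,0,0,3]]}}

```text
t: 24.48
tool_pos: [495.8, -7.5, 94.1]
tool_rot: [-2.849, -1.323, 0.002]
ft_force: [-0.7, -0.1, -0.5]
grip_width: 0.443
grip_force: 25.3
```

```bash
python3 go.py 497.5 -6.5 57.5
```

```text
t 24.48 pos [495.8  -7.5  94.1] delta cm [0.19 0.06 3.66] turn [-0.001  0.001 -0.   ] F [-0.7 -0.1 -0.5] w 37.7 25.3
```

{"name": "apply_moves", "arguments": {"rows": [[0.2,0.05,1.5,0,0,0,3],[0,0,1,0,0,0,3],[0,0,0.5,0,0,0,3],[0,0,0.2,0,0,0,3],[0,0,0.1,0,0,0,3],[0,0,0.1,0,0,0,3],[0,0,0,0,0,0,3]]}}

```text
t: 25.35
tool_pos: [497.8, -6.1, 60.7]
tool_rot: [2.849, 1.324, 0.0]
ft_force: [-0.2, -0.2, -0.4]
grip_width: 0.437
grip_force: 25.3
```

{"name": "apply_moves", "arguments": {"rows": [[0,0,0.1,0,0,0,3],[0,0,0.1,0,0,0,3],[0,0,0.08,0,0,0,3],[0,0,0,0,0,0,3]]}}

```text
t: 25.85
tool_pos: [497.7, -6.1, 57.7]
tool_rot: [-2.849, -1.324, 0.0]
ft_force: [0.0, 0.3, 0.5]
grip_width: 0.445
grip_force: 25.3
```

{"name": "apply_moves", "arguments": {"rows": [[0,0,0.08,0,0,0,3],[0,0,0,0,0,0,3]]}}

```text
t: 26.1
tool_pos: [497.9, -6.1, 57.5]
tool_rot: [2.849, 1.324, 0.001]
ft_force: [-0.5, -0.6, 6.3]
grip_width: 0.438
grip_force: 25.6
```

Contact. Release and retract well clear.

{"name": "apply_moves", "arguments": {"rows": [[0,0,0,0,0,0,4.2],[0,0,0,0,0,0,4.8],[0,0,0,0,0,0,5.8],[0,0,0,0,0,0,6],[0,0,-0.5,0,0,0,6],[0,0,-2,0,0,0,6],[0,0,-4,0,0,0,6],[0,0,-4,0,0,0,6]]}}

```text
t: 27.1
tool_pos: [497.4, -6.0, 163.1]
tool_rot: [-2.849, -1.323, 0.001]
ft_force: [1.7, 0.3, 0.5]
grip_width: 0.7
grip_force: 0.0
```

{"name": "apply_moves", "arguments": {"rows": [[-3.5,-3,-2,0,0,0,6],[-3.5,-3,-2,0,0,0,6],[-3.5,-3,0,0,0,0,6],[-3.5,-3,0,0,0,0,6],[0,0,0,0,0,0,6],[0,0,0,0,0,0,6]]}}

```text
t: 27.85
tool_pos: [316.4, -36.0, 202.6]
tool_rot: [2.848, 1.322, 0.003]
ft_force: [0.9, 0.5, 1.0]
grip_width: 0.702
grip_force: 0.0
```

```bash
python3 - <<'E'
from meas import *
ims={n:vision.read_camera(n) for n in P}
cv2.imwrite("pics/g6.png",np.hstack([cv2.resize(ims["scene"][200:310,280:400],(400,367)),cv2.resize(ims["top"][180:325,240:390],(380,367))]))
# predicted seated outlines (base z=10) of each hole's crucible vs picture
v=np.vstack
o=ims["scene"].copy()
from scipy.optimize import minimize
for c,pr in [((627,-8.5,10),LARGE),((573,-72.7,10),LARGE),((551,56,10),SMALL),((496.5,-8,10),SMALL)]:
    h,d=pr[-1]; r=proj("scene",rings(c,[(h,d)])); print("rim px predicted",r.min(0).round(1),r.max(0).round(1))
cv2.imwrite("pics/scene_end.png",ims["scene"])
E
```

```text
rim px predicted [300.9 245.5] [332.5 272.7]
rim px predicted [301.6 211.7] [331.6 236.3]
rim px predicted [356.9 252.8] [377.1 270.2]
rim px predicted [355.1 218.7] [374.3 234.5]
```

View pics/g6.png

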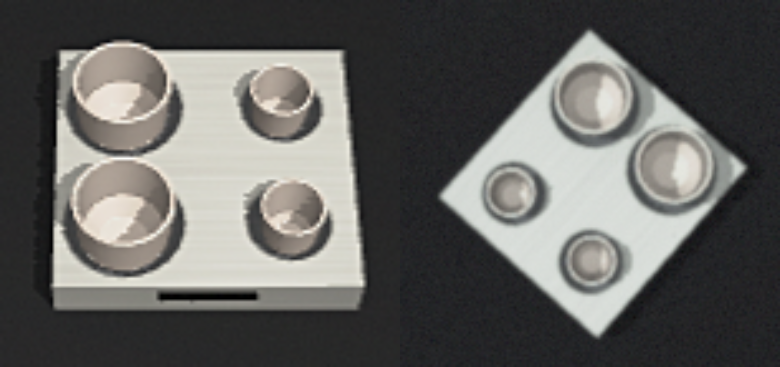

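View pics/scene_end.png

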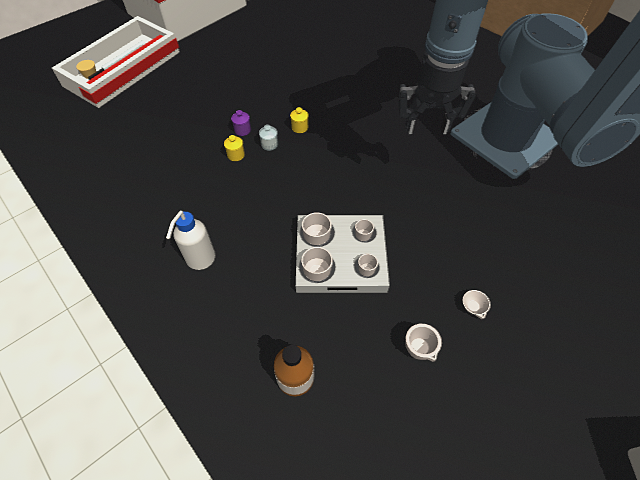

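All four crucibles are upright. Their rims match the fully-down prediction: the front large rim is at rows ≈247–272 against 246–273. The other items are unmoved and the arm is clear.

```bash
python3 -c "
from cell import workorder; print(workorder.close_job())"
```

```text
the job is handed in; nothing more can be done
None
```

The job is handed in at about 28 s of the 104 s allowed: all four crucibles were set upright in the rack, large in the wide holes and small in the narrow ones; rim positions and contact forces indicate they are fully down, and nothing else looked moved in the last picture.

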